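# Fold down a ratchet display board

### The arm

A 7-joint arm with a two-finger parallel gripper is mounted at the origin on the work surface. World frame = base frame: x ahead of the robot, y to its left, z up, the work surface at z = 0. Lengths are in m, angles in degrees, forces in N, time in s.
With the tool pointing down it reaches from about 0.425 to 0.875 m from the base axis. Payload 4.7 kg.
Tool frame: the origin (TCP) lies midway between the tips of the shut fingers; the grasp point (between the pads) lies 19 mm behind it; z points along the fingers, y is the direction in which the jaws open and shut (so a half turn about z gives the same grasp; the last joint's range is limited). The gripper opens to 87 mm and grips with 3 to 60 N. Pads are 19 mm wide; open, the fingers measure 117 mm over their backs; the gripper's body (75 mm by 190 mm) begins 51 mm behind the grasp point.
Start: joints at [-66.687, 18.392, -4.016, 83.108, 1.295, 78.541, -3.26], TCP at [0.249, 0.601, 0.223] pointing down, gripper open.
Joint ranges: [-163.93, 163.93], [-17.29, 119.83], [-79.2, 71.16], [3.27, 140.29], [-89.18, 269.18], [5.43, 117.66], [-154.24, 154.24]. Speed limits (degrees/s): [147.25, 147.25, 180, 180, 180, 180, 180].

### API

Orientations are given as [roll, pitch, yaw] about the fixed x, y, z axes, in that order (R = Rz(yaw) Ry(pitch) Rx(roll)).
In Python, from cell import env gives the robot as it stands.
- The arm moves only by the tool apply_moves, never from a script. Its argument "targets" is a list of rows, each a list of 2 entries, a list of its own where there are three numbers: the shift along the world's x, y, z in mm, then the turn, a rotation vector about the world's x, y, z in rad. A call has 1 to 8 rows; each row is the pose to reach, as a shift and turn from the pose commanded when the call began; what a row does not reach only later rows make up. A row lasts 1/10 s, in which the tool goes at most 50 mm and 8.59 degrees, less where a joint would pass 70% of its speed; a pose out of reach is approached as far as the arm can. A call with a gripper value outside its range is refused whole. "hand" is the finger opening in mm, from 0 to 87, set as the call begins (left out, the last holds). The fingers move at their own pace and stop on an object; "squeeze" is the grip in N (left out, the last holds). Time passes only in rows, so rows that repeat a pose let the fingers close. It gives the time, the measured TCP pose, the force and the opening at its end, in the units of the state.
- env.get_obs(): the state, without advancing time (a new reading comes with each control period).
- env.read_camera(name): name is "scene" or "side" or "wrist"; returns a dict with "image" (480x640x3 uint8, red, green, blue), "camera_matrix" (3x3 intrinsics, pixels), "camera_from_world" (4x4, takes a point from world to camera coordinates); the wrist camera has in their place "mount" (4x4, takes a point from camera to tool coordinates, whose origin is the TCP and whose axes are the flange's). Camera axes: x right, y down, z forward; pixel columns grow to the right and rows downward; lengths in m; the calibration is good to about 2 mm. A picture is of the moment at which its call begins: read the wrist's pose just before it. There is no depth.
- env.sign_off(): hands the job in, once; it reports no verdict.
Trained networks look in a picture, given as the dict that the camera call returned (one of the last four; its "shot" number tells which), for a name from the list of things; names that differ only in an ending like _2 or _b are one class to them, and where a whole thing is asked for, a point or a joint stands for the part that bears it (a point fixed in the world has none). Each returns a list of dicts, best first, with "conf" (0 to 1); they miss things now and then, are a little off and sometimes report something else, mostly with a low value. They report only what shows in the picture. A call takes as long as a camera call.
- env.regions_of(picture, target): "region" (480x640 bool, what is visible of it) and "rect" ([left, top, right, bottom] in pixels, round what is visible of it).
The state is a dict: "time_s": time; "qpos": joint angles; "joint_velocities": joint speeds; "effort": joint torques, N m; "tool_pos": TCP position; "tool_rot": TCP orientation; "force": force on the tool from outside, world axes, zero at the start; "wrist_torque": the same for the moment, N m; "grip_width": finger opening in m.
Only numpy, scipy, OpenCV 4.12 (cv2) and the standard library are available. Lean on these libraries where they do the work, as an engineer would, in place of code of your own. Each camera call takes 0.05 s, during which the arm holds its last target. There are 200 camera calls.

### The job

Closing time at the mineral stall: lay the reclining display board flat. Press the red tab of its ratchet pawl down until the pawl is well clear of the teeth (it stays clear by itself), then push the board's top rail back and down until the board lies fully down on its rest. Only press and push, do not disturb the crystal, the gift box or the bangle, and finish clear of everything.

Things in the scene. Friction and masses are not known exactly. Their poses are not given: they have to be found in the camera images.
- stand: Dark wooden stand screwed to the table: base 290 x 230 x 14 mm, side cheeks 98 mm high at the hinge, rear rest block with rubber pad, 80 mm high. Origin on the table under the middle of the board's hinge line. z up; +x is the way the board reclines (back), -x the front with the red tab; the ratchet (steel quadrant, 50 mm radius about the hinge line, teeth on top) and pawl lie at y = +88 mm.
- board_hinge (a point): Middle of the board's hinge line, 75 mm above the table; the hinge line runs along the stand's y axis.
- board (a joint): Recline of the board, rad: 0 = steepest, 58 degrees above level; grows as it is pushed back and down; 0.92 = fully down on its slightly soft stop, about 5 degrees above level. Starts between 0 and 0.10. With the pawl in the teeth it jams at about 0.16 to 0.22. Stiff (1 to 5 N at the rail); stays wherever it is left, never falls or springs back.
- board_rail (a point): Middle of the upper (face) side of the wooden rail along the board's top edge: 171 mm from the hinge line along the board, 11 mm off the plane through the hinge. Rail 140 mm long (stand y), 22 mm wide, 6 mm proud of the 10 mm thick board, which ends 182 mm from the hinge line; glued stones below the rail. About 225 mm high at the start, 100 mm at the end. Moves with the board.
- pawl_pivot (a point): Pivot pin of the pawl, parallel to the stand's y, 105 mm above the table and 50 mm in front of (stand -x) the hinge line, in a brass bracket 20 mm long (stand x), 28 mm wide and 112 mm high. Fixed to the stand.
- pawl (a joint): Angle of the ratchet pawl, rad: 0 = nose down between the teeth (start); grows as the red tab is pressed down; the nose clears the teeth at about 0.25; 0.40 = end stop. Friction holds it where it is left, there is no return spring. Takes about 3 N on the tab.
- pawl_tab (a point): Middle of the top of the pawl's red thumb tab, 34 mm (stand x) by 36 mm (stand y), 8 mm thick. At the start 136 mm above the table, 87 mm in front of (stand -x) the hinge line; 37 mm in front of and 31 mm above the pawl's pivot, about which it turns: pressed to the stop it tilts, sinks about 17 mm and shifts some 9 mm further to the front. Moves with the pawl.
- crystal: Polished purple crystal tower, upright, 34 mm across, 85 mm high, loose; origin at the centre of its underside. To be left alone.
- giftbox: Closed blue gift box 58 x 58 x 42 mm, with a low brass stud on its lid up to 48 mm, loose; origin at the centre of its underside. To be left alone.
- bangle: Copper bangle lying flat, 72 mm across, 16 mm high, loose; origin at the centre of its underside. To be left alone.

How it is judged:
By the outcome, as a careful person would: the job done as asked, in the order asked, and still so for the second after the job is handed in, with the robot touching nothing.
It also fails if it takes over 48 s, if anything falls off the work surface, if the arm or the gripper's body presses on something with over 40 N, if the wrist force passes 120 N, or if a joint passes its speed limit or range.

## Working session

There is one attempt and no reset: what is moved stays moved. The work goes in short steps, Python scripts to look and compute and a tool call to move; the robot and the scene stay as the last step left them, time stands still between calls to the robot, and variables do not carry over. Pictures are saved under pics/ and viewed, about 8 in all and at most 12, crops included, and the job is handed in when it is done.

Besides the shell and the picture viewer there is one more tool, called after ">>>" by a JSON object that holds its "op" and its "data". apply_moves: Moves the arm, as the interface text tells. Its arguments: {"type":"object","properties":{"targets":{"type":"array","items":{"type":"array"}},"hand":{"type":"number"},"squeeze":{"type":"number"}},"required":["targets"]}

```bash
mkdir -p pics; ls; cat > h.py <<'E'
import numpy as np,cv2
from cell import env
def save(p,n): cv2.imwrite('pics/'+n,cv2.cvtColor(p['image'],cv2.COLOR_RGB2BGR))
def proj(p,X):
    X=np.atleast_2d(X);T=p['camera_from_world'];c=X@T[:3,:3].T+T[:3,3];u=c@p['camera_matrix'].T;return u[:,:2]/u[:,2:]
def ray(p,uv,z):
    T=p['camera_from_world'];R=T[:3,:3];o=-R.T@T[:3,3];d=R.T@np.linalg.solve(p['camera_matrix'],[uv[0],uv[1],1]);return o+d*(z-o[2])/d[2]
E
python3 - <<'E'
from h import *
o=env.get_obs();print(o)
P={}
for n in('scene','side'):
    p=env.read_camera(n);save(p,n+'1.png');P[n]=p
    print(n,p['camera_matrix'].tolist(),np.round(np.linalg.inv(p['camera_from_world']),3).tolist())
    for t in('stand','board','pawl_tab','board_rail','pawl','crystal','giftbox','bangle'):
        for r in env.regions_of(p,t)[:2]:
            ys,xs=np.nonzero(r['region']);print(n,t,round(r['conf'],2),r['rect'],len(xs),xs.mean().round(1),ys.mean().round(1))
cv2.imwrite('pics/both1.png',cv2.cvtColor(np.vstack([P['scene']['image'],P['side']['image']]),cv2.COLOR_RGB2BGR)) if 0 else None
E
```

```text
pics
{'time_s': 0.0, 'qpos': array([-66.68742661,  18.43867959,  -4.01562077,  83.17336789,
         1.29574159,  78.53885735,  -3.26085434]), 'joint_velocities': array([-0.02044661,  0.07029635,  0.06853184,  0.02331381, -0.00877052,
       -0.05179487,  0.07525448]), 'effort': array([-9.13314925e-04, -4.91292214e+01, -4.04394558e-01, -3.12534678e+01,
       -6.40554121e-02,  4.36018920e-02,  1.47857481e-04]), 'tool_pos': array([0.24864067, 0.59999183, 0.22147925]), 'tool_rot': array([-1.79894375e+02,  6.27733175e-03,  1.57496526e+02]), 'force': array([-0.17214842,  0.12724638,  0.07833062]), 'wrist_torque': array([0.02128672, 0.06834921, 0.01420345]), 'grip_width': 0.08693677601351539}
scene [[511.21555200164147, 0.0, 317.37805589878957], [0.0, 511.21555200164147, 237.09008643020303], [0.0, 0.0, 1.0]] [[-0.845, 0.419, -0.332, 0.868], [0.535, 0.656, -0.533, 0.445], [-0.005, -0.628, -0.778, 0.89], [0.0, 0.0, 0.0, 1.0]]
scene stand 0.6 [240.3, 165.4, 411.7, 344.4] 16433 321.2 261.3
scene stand 0.52 [272.0, 167.6, 373.8, 287.4] 5894 326.9 227.3
scene board 0.93 [274.1, 164.5, 374.8, 28
[... 625 characters left out ...]
.538, 0.438, -0.557], [0.013, -0.642, -0.767, 1.0], [0.0, 0.0, 0.0, 1.0]]
side stand 0.62 [228.9, 219.2, 403.5, 375.7] 14214 314.7 296.4
side stand 0.46 [262.1, 214.7, 378.2, 308.4] 1869 322.6 262.9
side board 0.97 [266.3, 213.7, 376.4, 307.2] 1773 323.4 263.5
side pawl_tab 0.78 [361.2, 242.8, 403.3, 282.0] 566 382.2 259.7
side board_rail 0.95 [265.5, 217.5, 380.5, 308.4] 1770 322.4 262.6
side pawl 0.8 [354.8, 243.0, 401.5, 279.1] 529 381.8 260.1
side pawl 0.45 [229.1, 215.8, 404.4, 374.0] 14109 314.8 296.4
side crystal 0.56 [346.5, 355.4, 368.8, 385.0] 430 356.8 371.3
side giftbox 0.68 [257.5, 209.5, 293.3, 244.7] 619 273.3 226.7
side bangle 0.73 [221.5, 245.0, 257.2, 276.2] 464 238.7 261.8
```

View pics/scene1.png

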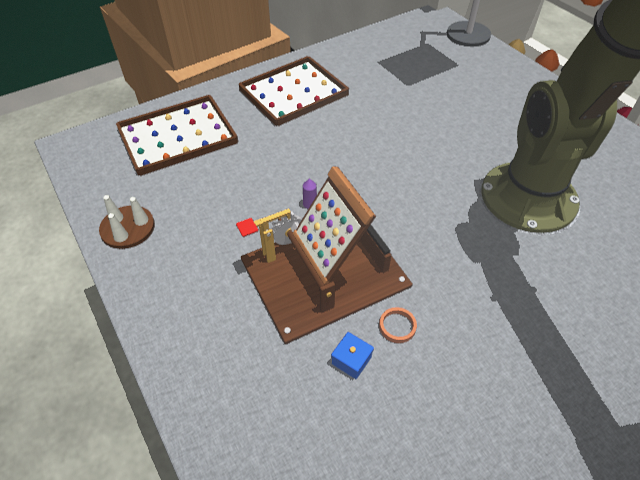

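View pics/side1.png

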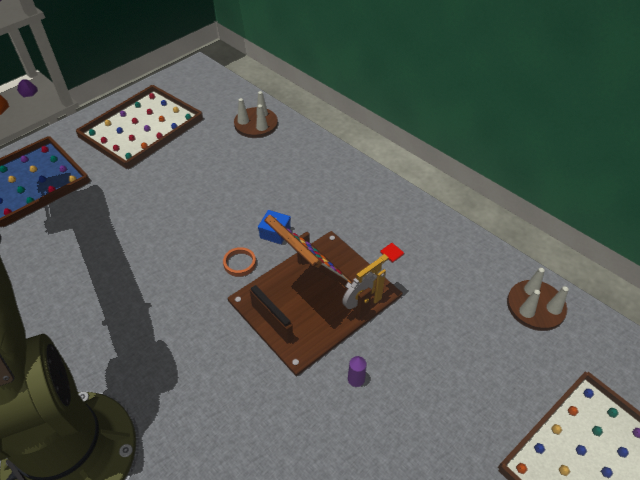

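```bash
cat > m.py <<'E'
from h import *
from scipy.optimize import least_squares
S=env.read_camera('scene');D=env.read_camera('side')
def tri(a,b):
    A=[]
    for p,uv in((S,a),(D,b)):
        P=p['camera_matrix']@p['camera_from_world'][:3];A+=[uv[0]*P[2]-P[0],uv[1]*P[2]-P[1]]
    v=np.linalg.svd(np.array(A))[2][-1];return v[:3]/v[3]
def red(p):
    h=cv2.cvtColor(p['image'],cv2.COLOR_RGB2HSV);m=((h[...,0]<5)|(h[...,0]>175))&(h[...,1]>200)&(h[...,2]>140)
    n,l,s,c=cv2.connectedComponentsWithStats(m.astype(np.uint8));o=[i for i in range(1,n) if s[i,4]>60];return [(s[i].tolist(),c[i].round(1).tolist()) for i in o]
if __name__=='__main__':
    print(red(S),red(D))
    for n,p in(('S',S),('D',D)):
        r=env.regions_of(p,'stand')[0]['region'].astype(np.uint8)
        c=max(cv2.findContours(r,0,2)[0],key=cv2.contourArea);print(n,cv2.approxPolyDP(c,4,True)[:,0].tolist())
    for c in((411,285),(285,342),(242,258)):print('S',ray(S,c,.014).round(3))
    for c in((228,297),(331,233),(402,293),(297,374)):print('D',ray(D,c,.014).round(3))
    for n,t,z in((S,'giftbox',.03),(D,'giftbox',.03),(S,'bangle',.01),(D,'bangle',.01),(S,'crystal',.04),(D,'crystal',.04)):
        r=env.regions_of(n,t)[0];ys,xs=np.nonzero(r['region']);print(t,ray(n,(xs.mean(),ys.mean()),z).round(3))
E
python3 m.py
```

```text
[] [([381, 243, 22, 18, 214], [391.9, 251.5])]
S [[335, 167], [302, 217], [286, 209], [237, 224], [242, 235], [259, 234], [261, 247], [242, 260], [284, 344], [411, 286], [372, 226], [374, 213]]
D [[269, 216], [265, 220], [296, 253], [228, 301], [298, 375], [401, 295], [380, 268], [402, 252], [390, 245], [370, 265], [333, 232], [311, 243], [308, 232], [299, 236]]
S [0.401 0.055 0.014]
S [0.682 0.028 0.014]
S [ 0.661 -0.193  0.014]
D [0.396 0.047 0.014]
D [0.675 0.016 0.014]
D [ 0.658 -0.206  0.014]
D [ 0.374 -0.181  0.014]
giftbox [0.597 0.123 0.03 ]
giftbox [0.586 0.111 0.03 ]
bangle [0.478 0.112 0.01 ]
bangle [0.473 0.104 0.01 ]
crystal [ 0.451 -0.26   0.04 ]
crystal [ 0.446 -0.266  0.04 ]
```

```bash
python3 - <<'E'
from m import *
for n,p,(x,y) in(('s',S,(225,160)),('d',D,(220,205))):
    c=p['image'][y:y+190,x:x+200];c=cv2.resize(c,None,fx=3,fy=3,interpolation=cv2.INTER_CUBIC)
    for i in range(0,200,20):cv2.putText(c,str(x+i),(3*i,8),0,.3,(255,255,0));cv2.putText(c,str(y+i),(0,3*i+4),0,.3,(255,255,0));cv2.line(c,(3*i,10),(3*i,16),(255,255,0));cv2.line(c,(24,3*i),(30,3*i),(255,255,0))
    save({'image':c},n+'zoom.png')
def red2(p,b):
    im=p['image'].astype(int);m=(im[...,0]>150)&(im[...,1]<60)&(im[...,2]<60);k=np.zeros_like(m);k[b[1]:b[3],b[0]:b[2]]=1;m&=k
    ys,xs=np.nonzero(m);print(len(xs),xs.mean(),ys.mean());c=np.c_[xs,ys].astype(np.float32);print(cv2.boxPoints(cv2.minAreaRect(c)).round(1).tolist());return xs.mean(),ys.mean()
a=red2(S,(230,210,265,240));b=red2(D,(375,238,410,270));X=tri(a,b);print(X,proj(S,X),proj(D,X))
E
```

```text
134 245.86567164179104 226.50746268656715
[[236.3000030517578, 223.1999969482422], [252.60000610351562, 217.1999969482422], [257.5, 230.3000030517578], [241.3000030517578, 236.39999389648438]]
216 391.9259259259259 251.46759259259258
[[380.29998779296875, 250.8000030517578], [389.1000061035156, 240.3000030517578], [403.0, 251.8000030517578], [394.20001220703125, 262.29998779296875]]
[ 0.64787157 -0.1709832   0.13184394] [[245.71767395 226.47036562]] [[391.80886968 251.49964352]]
```

View pics/szoom.png

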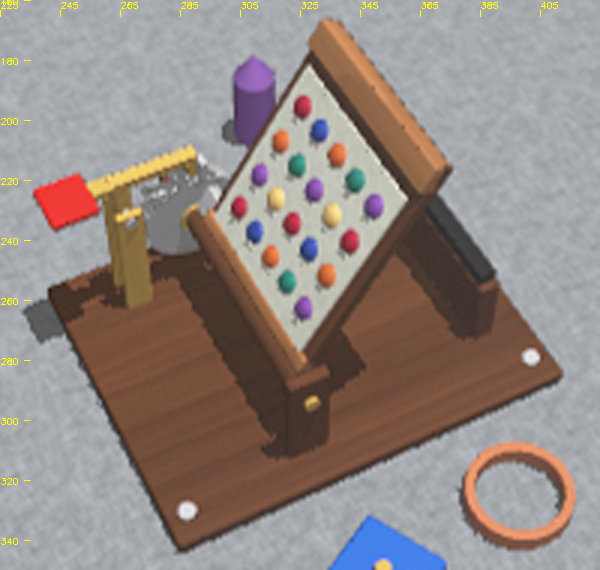

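View pics/dzoom.png

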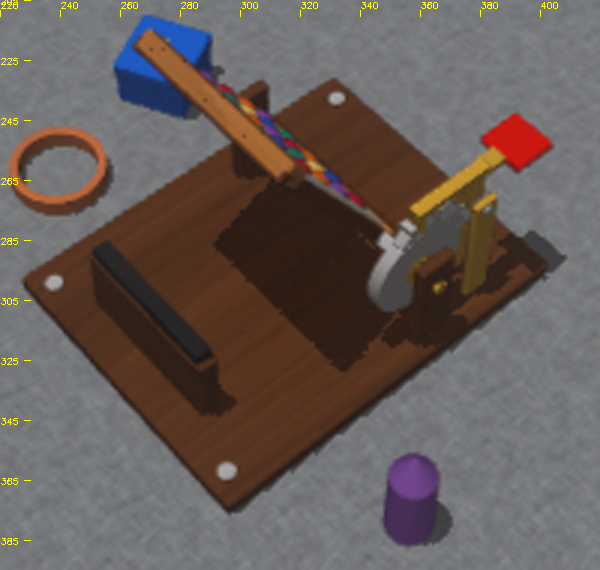

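```bash
cat > f.py <<'E'
from m import *
def W(q,X):
    c,s=np.cos(q[2]),np.sin(q[2]);X=np.atleast_2d(X);return np.c_[q[0]+c*X[:,0]-s*X[:,1],q[1]+s*X[:,0]+c*X[:,1],X[:,2]]
def rail(th,u,w,v):  # u along board, w off plane to face, v stand y
    a=np.radians(58)-th;return [u*np.cos(a)-w*np.sin(a),v,.075+u*np.sin(a)+w*np.cos(a)]
C=lambda o:[[o-.145,.115,.014],[o-.145,-.115,.014],[o+.145,-.115,.014],[o+.145,.115,.014]]
sc=[(242,256.5),(285,341.5),(411.5,284)]
dc=[(401.5,291.5),(331,231.5),(228.5,298.5),(297,374)]
tab=[-.087,.088,.134]
def res(q):
    P=W(q,C(q[3]));t=W(q,tab)
    return np.r_[(proj(S,P[:3])-sc).ravel(),(proj(D,P)-dc).ravel(),(proj(S,t)-(246.2,226.8)).ravel(),(proj(D,t)-(391.9,251.7)).ravel()]
r=least_squares(res,[.55,-.08,3.05,0]);q=r.x
E
python3 - <<'E'
from f import *
print(q,np.degrees(q[2]),r.fun.round(1))
print('tab',W(q,[-.087,.088,.136]),'hinge',W(q,[0,0,.075]))
for p,n,(x,y) in((S,'s',(225,160)),(D,'d',(220,205))):
    k=8 if 0 else 3;c=cv2.resize(p['image'][y:y+190,x:x+200],None,fx=k,fy=k,interpolation=cv2.INTER_CUBIC)
    def L(X,col,cl=True):
        u=((proj(p,W(q,X))-(x,y)+.5)*k).round().astype(int);cv2.polylines(c,[u],cl,col,1)
    L(C(q[3]),(255,255,0));L([[-.087+a,.088+b,.136] for a,b in((-.017,-.018),(-.017,.018),(.017,.018),(.017,-.018))],(0,255,0))
    for th,col in((0,(0,255,255)),(.1,(255,0,255))):
        L([rail(th,u,.011,v) for u,v in((.16,-.07),(.16,.07),(.182,.07),(.182,-.07))],col)
    cv2.imwrite(f'pics/{n}fit.png',c[...,::-1])
a=cv2.imread('pics/sfit.png')[:,:480];b=cv2.imread('pics/dfit.png')
cv2.imwrite('pics/fit.png',np.hstack([a[:400,:400],b[:400,:]])[:, :1000][:, :] if 0 else np.hstack([a[:450,:400],np.roll(b,0,1)[:450,100:500]]))
for n,t,z in((S,'giftbox',.048),):pass
E
```

```text
[ 0.56673434 -0.079249    3.06027127  0.03885334] 175.3406278316478 [-3.1 -1.1 -0.1 -0.   1.1 -2.2  0.7 -0.7 -1.4 -2.8 -2.8 -1.4 -0.8 -0.7
 -0.6 -2.4  0.7  0.4]
tab [[ 0.64629843 -0.17402535  0.136     ]] hinge [[ 0.56673434 -0.079249    0.075     ]]
```

View pics/fit.png

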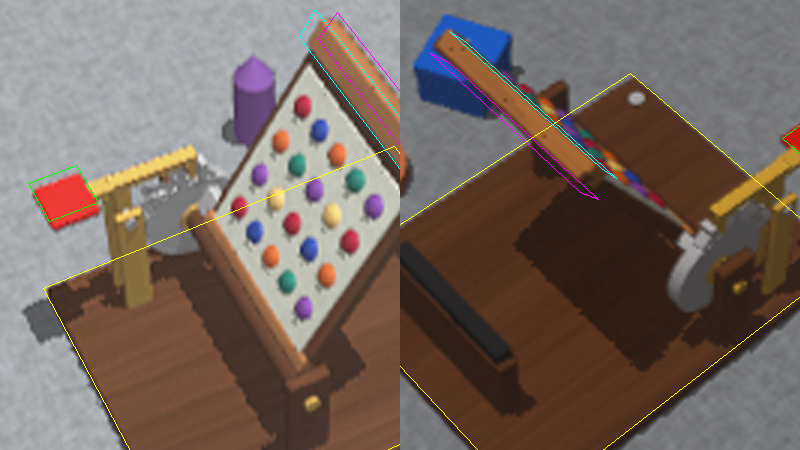

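>>> {"op": "apply_moves", "data": {"targets": [[[0,0,45],[0,0,0.05]],[[0,0,90],[0,0,0.1]],[[20,-40,110],[0,0,0.15]],[[40,-80,110],[0,0,0.2]],[[60,-120,110],[0,0,0.25]],[[80,-160,110],[0,0,0.31]],[[100,-200,110],[0,0,0.31]],[[120,-240,110],[0,0,0.31]]], "hand": 0, "squeeze": 20}}

```text
time_s: 2.4
tool_pos: [0.3694, 0.3587, 0.3329]
tool_rot: [180.0, 0.0, 175.3]
force: [0.5, -0.5, 0.3]
grip_width: 0.0312
```

>>> {"op": "apply_moves", "data": {"targets": [[[20,-40,0],[0,0,0]],[[40,-80,0],[0,0,0]],[[60,-120,0],[0,0,0]],[[80,-160,0],[0,0,0]],[[105,-200,0],[0,0,0]],[[130,-240,0],[0,0,0]],[[155,-280,0],[0,0,0]],[[180,-320,0],[0,0,0]]]}}

```text
time_s: 3.2
tool_pos: [0.5496, 0.0388, 0.3331]
tool_rot: [180.0, 0.1, 175.3]
force: [0.6, 0.5, -0.1]
grip_width: 0.0008
```

>>> {"op": "apply_moves", "data": {"targets": [[[20,-40,0],[0,0,0]],[[40,-80,0],[0,0,0]],[[60,-120,0],[0,0,0]],[[80,-160,0],[0,0,0]],[[90,-190,0],[0,0,0]],[[98,-212,0],[0,0,0]],[[98,-212,0],[0,0,0]],[[98,-212,0],[0,0,0]]]}}

```text
time_s: 4.0
tool_pos: [0.6468, -0.1715, 0.3323]
tool_rot: [180.0, -0.0, 175.2]
force: [-0.2, 0.4, -0.2]
grip_width: 0.0006
```

>>> {"op": "apply_moves", "data": {"targets": [[[0,0,-45],[0,0,0]],[[0,0,-90],[0,0,0]],[[0,0,-140],[0,0,0]],[[0,0,-165],[0,0,0]],[[0,0,-165],[0,0,0]],[[0,0,-165],[0,0,0]]]}}

```text
time_s: 4.6
tool_pos: [0.6474, -0.1699, 0.1687]
tool_rot: [180.0, 0.1, 175.4]
force: [0.3, -0.1, 0.1]
grip_width: 0.0003
```

```bash
python3 - <<'E'
from h import *
from scipy.spatial.transform import Rotation as R
o=env.get_obs();w=env.read_camera('wrist');s=env.read_camera('side')
print(o['tool_pos'],w['mount'].round(3).tolist())
im=w['image'].astype(int);m=(im[...,0]>130)&(im[...,1]<60)&(im[...,2]<60);ys,xs=np.nonzero(m);print(len(xs),xs.mean() if len(xs) else 0,ys.mean() if len(xs) else 0)
c=cv2.resize(s['image'][205:395,220:420],(380,400)) 
save({'image':np.hstack([cv2.resize(w['image'],(420,400)),c])},'w1.png')
E
```

```text
[ 0.64744476 -0.16994355  0.16871842] [[-0.0, -0.954, -0.299, 0.083], [1.0, -0.0, 0.0, 0.001], [-0.0, -0.299, 0.954, -0.163], [0.0, 0.0, 0.0, 1.0]]
2291 336.75600174596246 253.542994325622
```

View pics/w1.png

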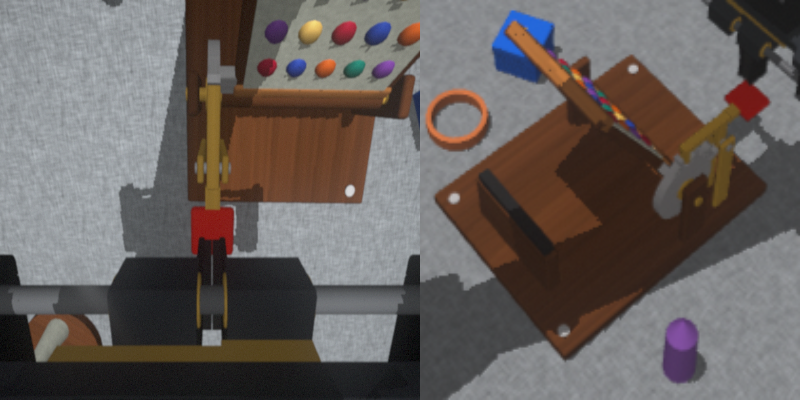

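```bash
python3 - <<'E'
from f import *
from scipy.spatial.transform import Rotation as R
o=env.get_obs();w=env.read_camera('wrist')
T=np.eye(4);T[:3,:3]=R.from_euler('xyz',o['tool_rot'],degrees=True).as_matrix();T[:3,3]=o['tool_pos']
w['camera_from_world']=np.linalg.inv(T@w['mount'])
X=W(q,[[-.087+a,.088+b,.136] for a,b in((-.017,-.018),(-.017,.018),(.017,.018),(.017,-.018))])
print(proj(w,X).round(0).tolist(),'tip',proj(w,o['tool_pos']))
im=w['image'].astype(int);m=(im[...,0]>130)&(im[...,1]<60)&(im[...,2]<60);ys,xs=np.nonzero(m);print(xs.min(),xs.max(),ys.min(),ys.max())
for uv in((xs.min(),ys.min()),(xs.max(),ys.min())): 
    e=ray(w,(uv[0],uv[1]),.136);d=e-W(q,[0,0,.136])[0];c,s=np.cos(q[2]),np.sin(q[2]);print(e,'stand',c*d[0]+s*d[1],-s*d[0]+c*d[1])
E
```

```text
[[348.0, 302.0], [284.0, 302.0], [282.0, 245.0], [349.0, 245.0]] tip [[320.00098985 305.66110279]]
296 544 28 300
[ 0.52541108 -0.17239793  0.136     ] stand 0.03362004178236745 0.09619785007709765
[ 0.53470853 -0.06005074  0.136     ] stand 0.033479485698094294 -0.016533299416028033
```

>>> {"op": "apply_moves", "data": {"targets": [[[6,0,-12],[0,0,0]],[[6,0,-25],[0,0,0]],[[6,0,-32],[0,0,0]],[[7,0,-36],[0,0,0]],[[8,0,-40],[0,0,0]],[[8,0,-43],[0,0,0]],[[8,0,-43],[0,0,0]]]}}

```text
time_s: 5.55
tool_pos: [0.6585, -0.1716, 0.1263]
tool_rot: [-180.0, 0.5, 175.3]
force: [6.9, -0.0, 4.6]
grip_width: 0.0002
```

>>> {"op": "apply_moves", "data": {"targets": [[[1,0,-2],[0,0,0]],[[1,0,-4],[0,0,0]],[[1,0,-5],[0,0,0]],[[1,0,-5],[0,0,0]]]}}

```text
time_s: 5.95
tool_pos: [0.6604, -0.1718, 0.122]
tool_rot: [-179.9, 0.6, 175.3]
force: [8.6, -1.0, 5.7]
grip_width: 0.0004
```

```bash
python3 - <<'E'
from h import *
d=env.read_camera('side');s=env.read_camera('scene')
c=[cv2.resize(p['image'][y:y+80,x:x+80],(400,400),interpolation=cv2.INTER_CUBIC) for p,x,y in((s,225,180),(d,340,225))]
save({'image':np.hstack(c)},'p1.png');o=env.get_obs();print(o['tool_pos'],o['force'])
E
```

```text
[ 0.66040363 -0.1718649   0.1219529 ] [ 7.88746182 -0.78865611  4.9160331 ]
```

View pics/p1.png

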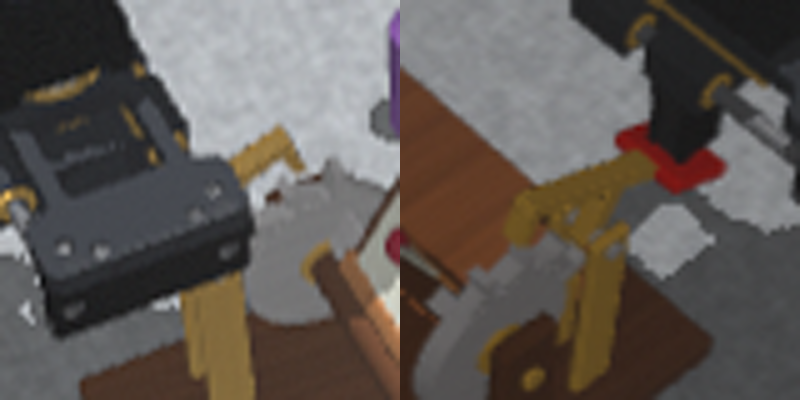

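>>> {"op": "apply_moves", "data": {"targets": [[[1,0,-2],[0,0,0]],[[1,0,-3],[0,0,0]],[[1,0,-3],[0,0,0]]]}}

```text
time_s: 6.35
tool_pos: [0.6607, -0.172, 0.1215]
tool_rot: [180.0, 0.6, 175.3]
force: [1.7, 1.8, 16.6]
grip_width: 0.0002
```

>>> {"op": "apply_moves", "data": {"targets": [[[2,0,10],[0,0,0]],[[2,0,50],[0,0,0]],[[2,0,100],[0,0,0]],[[0,0,150],[0,0,0]],[[0,0,190],[0,0,0]],[[0,0,190],[0,0,0]]]}}

```text
time_s: 6.95
tool_pos: [0.6585, -0.1729, 0.3131]
tool_rot: [-179.9, 0.5, 175.2]
force: [0.5, -1.0, 0.2]
grip_width: 0.0004
```

```bash
cat > t.py <<'E'
from f import *
q2=q.copy();q2[:2]+=[.002,.004]
til=np.radians(20)
def tcp(th,c,gap=0):
    a=np.radians(58)-th;h=.0095*abs(np.sin(a-til))
    return W(q2,rail(th,c,.011+h+gap,0))[0]*1000
E
python3 - <<'E'
from t import *
o=env.get_obs();print(o['tool_pos'],o['force'])
print('stage',tcp(.03,.168,.03).round(0))
for th in np.r_[0,.05,.1:.93:.1,.92,.95]:print(round(th,2),tcp(th,.168+.005*th/.92).round(0))
for p,n,(x,y) in((S,'s',(225,160)),(D,'d',(220,205))):
    k=4;c=cv2.resize(p['image'][y:y+190,x:x+200],None,fx=k,fy=k,interpolation=cv2.INTER_CUBIC)
    def L(X,col,cl=True):
        u=((proj(p,W(q2,X))-(x,y)+.5)*k).round().astype(int);cv2.polylines(c,[u],cl,col,1)
    for th,col in((0.0,(0,255,255)),(.06,(255,0,255))):
        L([rail(th,u,.011,v) for u,v in((.16,-.07),(.16,.07),(.182,.07),(.182,-.07))],col)
    cv2.imwrite(f'pics/{n}2.png',c[...,::-1])
a=cv2.imread('pics/s2.png')[0:400,200:600];b=cv2.imread('pics/d2.png')[:400,:400];cv2.imwrite('pics/r2.png',np.hstack([a,b]))
E
```

```text
[ 0.65667384 -0.17180393  0.30662055] [-0.07168847  0.58918378 -0.65697822]
stage [514. -71. 241.]
0.0 [494. -69. 226.]
0.05 [486. -69. 222.]
0.1 [479. -68. 218.]
0.2 [464. -67. 208.]
0.3 [450. -66. 197.]
0.4 [438. -65. 184.]
0.5 [427. -64. 170.]
0.6 [417. -63. 154.]
0.7 [409. -62. 139.]
0.8 [403. -62. 123.]
0.9 [399. -61. 108.]
0.92 [398. -61. 104.]
0.95 [397. -61.  99.]
```

View pics/r2.png

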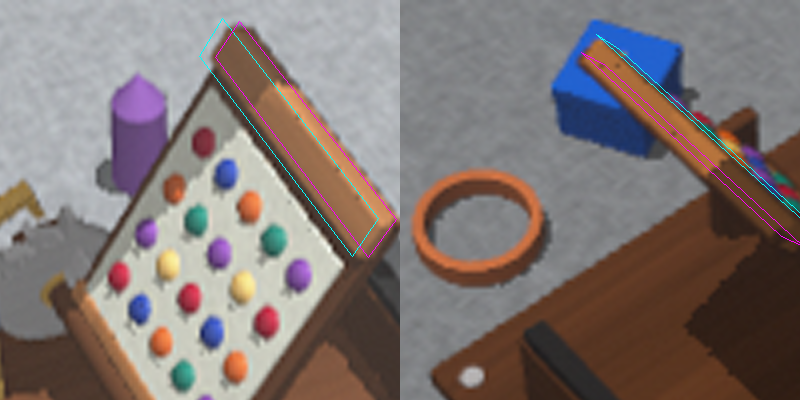

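>>> {"op": "apply_moves", "data": {"targets": [[[-25,20,0],[0.006,0.07,0]],[[-55,40,0],[0.011,0.14,0]],[[-85,60,0],[0.017,0.21,0]],[[-110,80,0],[0.022,0.28,0]],[[-132,102,-10],[0.028,0.348,0]],[[-135,103,-35],[0.028,0.348,0]],[[-135,103,-55],[0.028,0.348,0]],[[-135,103,-55],[0.028,0.348,0]]]}}

```text
time_s: 7.85
tool_pos: [0.5191, -0.0675, 0.247]
tool_rot: [-179.9, -20.6, 175.3]
force: [-0.8, 0.5, 0.6]
grip_width: 0.0006
```

>>> {"op": "apply_moves", "data": {"targets": [[[-18,0,-16],[0,0,0]],[[-30,0,-25],[0,0,0]],[[-37,0,-29],[0,0,0]],[[-45,1,-34],[0,0,0]],[[-52,1,-38],[0,0,0]],[[-59,1,-44],[0,0,0]],[[-66,2,-49],[0,0,0]],[[-66,2,-49],[0,0,0]]]}}

```text
time_s: 8.65
tool_pos: [0.4542, -0.0666, 0.202]
tool_rot: [-179.9, -20.1, 175.2]
force: [-0.1, -1.1, 0.5]
grip_width: 0.0003
```

```bash
python3 - <<'E'
from h import *
d=env.read_camera('side');s=env.read_camera('scene')
c=[cv2.resize(p['image'][y:y+133,x:x+133],(400,400),interpolation=cv2.INTER_CUBIC) for p,x,y in((s,260,160),(d,240,205))]
save({'image':np.hstack(c)},'p2.png');o=env.get_obs();print(o['tool_pos'],o['force'],o['qpos'])
E
```

```text
[ 0.45466616 -0.06681897  0.20238375] [0.49578708 0.19510714 0.80522999] [-22.00765178  12.98805746  31.23537917  96.91385908  -4.9009427
  92.09644871  95.68592108]
```

View pics/p2.png

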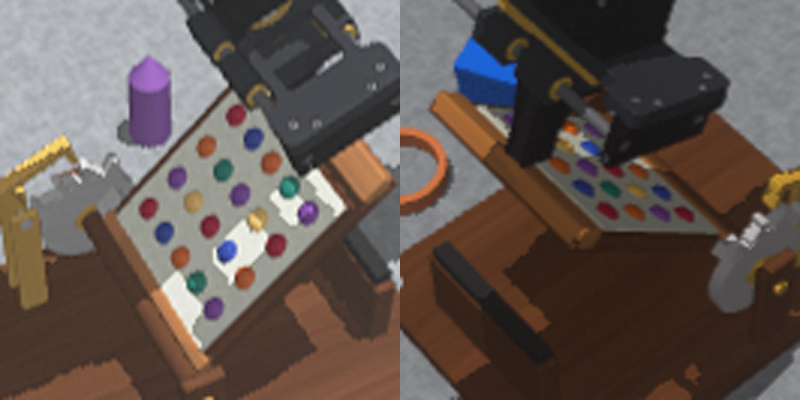

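>>> {"op": "apply_moves", "data": {"targets": [[[-5,0,-6],[0,0,0]],[[-10,1,-12],[0,0,0]],[[-16,1,-18],[0,0,0]],[[-22,2,-25],[0,0,0]],[[-27,2,-32],[0,0,0]],[[-32,2,-40],[0,0,0]],[[-37,3,-48],[0,0,0]],[[-37,3,-48],[0,0,0]]]}}

```text
time_s: 9.55
tool_pos: [0.4168, -0.0632, 0.1533]
tool_rot: [-180.0, -20.2, 175.2]
force: [-0.0, 0.2, 0.0]
grip_width: 0.0007
```

```bash
python3 - <<'E'
from h import *
o=env.get_obs();print(o['tool_pos'],o['tool_rot'],o['force'],o['qpos'])
E
```

```text
[ 0.41681353 -0.06322594  0.15334444] [-179.95213009  -20.22310273  175.24619798] [-0.02436094  0.22010776  0.01297698] [-22.82735053  10.52249015  30.84833206 105.35142487  -4.02343092
  85.84471795  94.81564088]
```

>>> {"op": "apply_moves", "data": {"targets": [[[-4,0,-7],[0,0,0]],[[-8,1,-15],[0,0,0]],[[-11,1,-23],[0,0,0]],[[-13,1,-31],[0,0,0]],[[-15,2,-38],[0,0,0]],[[-17,2,-44],[0,0,0]],[[-17,2,-44],[0,0,0]]]}}

```text
time_s: 10.25
tool_pos: [0.4009, -0.0615, 0.1097]
tool_rot: [-179.9, -20.1, 175.2]
force: [-0.2, -0.1, -0.5]
grip_width: 0.0003
```

```bash
python3 - <<'E'
from h import *
d=env.read_camera('side');s=env.read_camera('scene')
c=[cv2.resize(p['image'][y:y+133,x:x+133],(400,400),interpolation=cv2.INTER_CUBIC) for p,x,y in((s,280,180),(d,220,225))]
save({'image':np.hstack(c)},'p3.png');o=env.get_obs();print(o['tool_pos'],o['tool_rot'],o['force'],o['qpos'])
E
```

```text
[ 0.40106081 -0.06135271  0.11018772] [-179.95511161  -20.10748087  175.24256039] [ 0.21050731  0.10375636 -0.37409056] [-22.79799785  11.218388    30.58699088 110.01644018  -4.47603112
  80.469769    95.09123818]
```

View pics/p3.png

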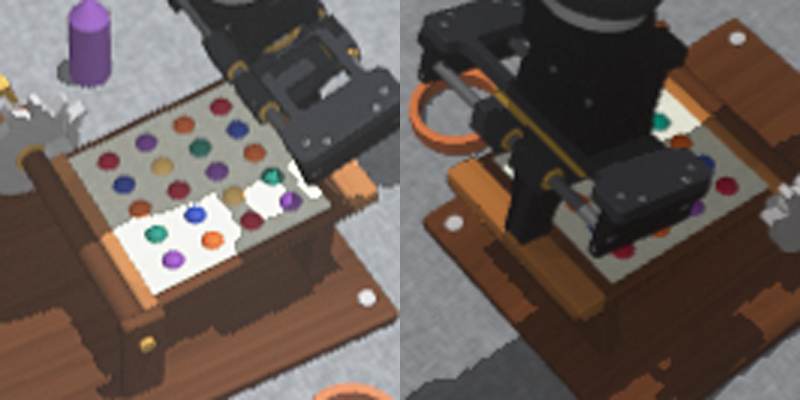

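>>> {"op": "apply_moves", "data": {"targets": [[[-1,0,-3],[0,0,0]],[[-2,0,-6],[0,0,0]],[[-2,0,-8],[0,0,0]],[[-2,0,-8],[0,0,0]],[[-2,0,-8],[0,0,0]]]}}

```text
time_s: 10.85
tool_pos: [0.4003, -0.0613, 0.104]
tool_rot: [180.0, -20.0, 175.3]
force: [0.1, 0.9, 10.7]
grip_width: 0.0003
```

>>> {"op": "apply_moves", "data": {"targets": [[[0,0,-2],[0,0,0]],[[0,0,-4],[0,0,0]],[[0,0,-5],[0,0,0]],[[0,0,-5],[0,0,0]],[[0,0,-5],[0,0,0]]]}}

```text
time_s: 11.35
tool_pos: [0.4005, -0.0613, 0.1033]
tool_rot: [179.9, -20.1, 175.3]
force: [-4.5, 1.7, 39.3]
grip_width: 0.0007
```

>>> {"op": "apply_moves", "data": {"targets": [[[0,0,5],[0,0,0]],[[0,0,20],[0,0,0]],[[5,0,60],[0,0,0]],[[10,0,105],[0,0,0]],[[20,0,150],[0,0,0]],[[35,0,190],[0,0,0]],[[50,30,215],[0,0,0]],[[50,70,215],[0,0,0]]]}}

```text
time_s: 12.15
tool_pos: [0.4524, 0.0074, 0.3155]
tool_rot: [-179.9, -19.6, 175.0]
force: [0.3, 1.6, 0.1]
grip_width: 0.0005
```

>>> {"op": "apply_moves", "data": {"targets": [[[0,40,0],[0,-0.07,0]],[[0,80,0],[0,-0.14,0]],[[0,120,0],[0,-0.21,0]],[[0,160,0],[0,-0.28,0]],[[0,200,0],[0,-0.348,0]],[[0,240,0],[0,-0.348,0]],[[-20,280,0],[0,-0.348,0]],[[-20,280,0],[0,-0.348,0]]]}}

```text
time_s: 12.95
tool_pos: [0.4253, 0.2951, 0.3114]
tool_rot: [178.4, -0.3, 176.2]
force: [-0.1, -0.2, -0.5]
grip_width: 0.0005
```

```bash
python3 - <<'E'
from t import *
import sys
for n,p in(('s',S),('d',D)):
    for t,z in(('giftbox',.03),('bangle',.01),('crystal',.04)):
        r=env.regions_of(p,t)
        if r: ys,xs=np.nonzero(r[0]['region']);print(n,t,ray(p,(xs.mean(),ys.mean()),z).round(3))
Q=[0.56673434,-0.079249,3.06027127];Q[0]+=.002;Q[1]+=.004
out=[]
for p,(x,y) in((S,(225,170)),(D,(215,205))):
    k=2;c=cv2.resize(p['image'][y:y+200,x:x+200],None,fx=k,fy=k,interpolation=cv2.INTER_CUBIC)
    u=((proj(p,W(Q,[rail(.92,u,.011,v) for u,v in((.16,-.07),(.16,.07),(.182,.07),(.182,-.07))]))-(x,y)+.5)*k).round().astype(int);cv2.polylines(c,[u],True,(0,255,255),1);out.append(c)
save({'image':np.hstack(out)},'p4.png');o=env.get_obs();print(o['tool_pos'],o['force'],o['time_s'])
E
```

```text
s giftbox [0.597 0.123 0.03 ]
s bangle [0.479 0.112 0.01 ]
s crystal [ 0.453 -0.253  0.04 ]
d giftbox [0.588 0.111 0.03 ]
d bangle [0.475 0.105 0.01 ]
d crystal [ 0.447 -0.266  0.04 ]
[0.43047013 0.28731264 0.31262233] [-0.11140544  0.0630829  -0.01048068] 13.35
```

View pics/p4.png

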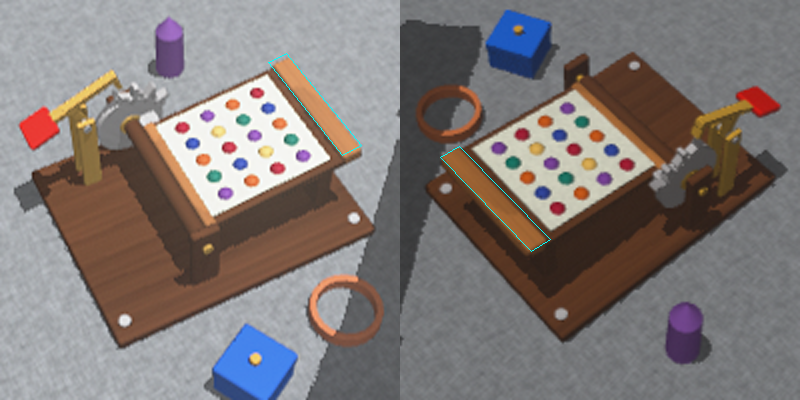

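The picture shows the rail lying on the predicted fully-down outline in both views. The pawl nose is raised off the teeth, and the loose items are where they were.

```bash
python3 -c "
from cell import env;print(env.sign_off())"
```

```text
the job is handed in; nothing more can be done
None
```

The display board is lying flat on its rest, and I handed the job in at about 13.4 s of the 48 s allowed.

- **Pawl:** I pressed the red tab down to its end stop. The tip stopped sinking and the force rose to about 17 N. The pawl nose is clear of the teeth and stayed raised after I let go.
- **Board:** I followed the top rail back and down with the shut fingers, then pressed it onto its rest. The tip moved only 0.7 mm more while the force rose from 11 to 39 N, so it is against the stop. That 39 N was the fingers pressing; it is close to the 40 N limit for the arm or gripper body, but well under the 120 N wrist limit. In the final pictures the rail matches the predicted fully-down outline (0.92 rad) in both views.
- **Loose items:** The gift box and bangle measure within about 2 mm of where they started. The crystal is within 1 mm in the side view and reads 7 mm different in the scene view. I put that down to the board partly hiding it in the first picture.
- **Arm:** It finished clear of everything, with no contact force.

One disagreement: the scene and side cameras differ by 5 to 12 mm on ground positions, probably from calibration error and my pixel picks. I used the wrist camera to correct the tab position before pressing.

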